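Put the plate-preparation kit back in its trays

ROBOT

A 7-joint arm with a two-finger parallel gripper is mounted at the origin on a cart in front of the work surface, level with it; the furniture and walls round the work are solid. World frame = base frame: x ahead of the robot, y to its left, z up, the work surface at z = 0. Lengths are in m, angles in rad, forces in N, time in s.
With the tool pointing down it reaches from about 0.425 to 0.925 m from the base axis. Payload 6.8 kg.
Tool frame: the origin (TCP) lies at the very end of the fingers, on their centre line; the grasp point (between the pads) lies 19 mm behind it; z points along the fingers, y is the line along which they close (so a half turn about z gives the same grasp; the last joint's range is limited). The gripper opens to 85 mm and grips with 20 to 120 N. Pads are 22 mm wide; open, the fingers measure 114 mm over their backs; the gripper's body (76 mm by 85 mm) begins 54 mm behind the grasp point. The pads swing forward as they close: fully open they stand 13 mm farther back than shut.
Start: joints at [1.083, 0.477, 0.022, 1.555, -0.011, 1.109, -0.083], TCP at [0.25, -0.627, 0.231] pointing down, gripper open.
Joint ranges: [-2.96, 2.96], [-0.34, 2.1], [-1.41, 1.46], [0.24, 2.44], [-1.37, 4.51], [0.17, 1.92], [-2.96, 2.96]. Speed limits (rad/s): [2.39, 2.39, 3.14, 3.14, 3.14, 3.14, 3.14].

INTERFACE

Orientations are given as a unit quaternion [w, x, y, z].
In Python, from station import bot gives the robot as it stands. The module is installed in compiled form; this text tells all that it offers.
- The arm moves only by the shell command python3 -m jog 'ROWS' [OPENING] [FORCE]. ROWS is JSON, a list of rows, each a list of 4 numbers: the shift along the tool's x, y, z in cm, then the turn about the tool's z in rad. In form: [[x, y, z, spin], ...]. A call has 1 to 20 rows; each row is the pose to reach, as a shift and turn from the pose commanded when the call began, along the tool's axes at that moment; what a row does not reach only later rows make up. A row lasts 1/12 s, in which the tool goes at most 41.7 mm and 7.16 degrees, less where a joint would pass 70% of its speed; a pose out of reach is approached as far as the arm can. A call with a gripper value outside its range is refused whole. OPENING is the closure, from -1 (fully open) to 1 (shut), set as the call begins (- or left out, the last holds). The fingers move at their own pace and stop on an object; FORCE is the grip in N (left out, the last holds). Time passes only in rows, so rows that repeat a pose let the fingers close. It gives the time, the measured TCP pose, the force, the opening and the grip force at its end, in the units of the state.
- bot.get_obs(): the state, without advancing time (a new reading comes with each control period).
- bot.read_camera(name): name is "scene" or "top" or "wrist"; returns a dict with "pixels" (480x640x3 uint8, red, green, blue), "depth" (480x640 float32, m along the optical axis (not along the pixel's ray), 0 where there is no reading), "fovy" (degrees; the focal length in pixels is half the picture's height over the tangent of half this angle, whatever the lens; pixels are square), "cx", "cy" (the principal point, pixels), "pose" (4x4, takes a point from camera to world coordinates). Camera axes: x right, y down, z forward; pixel columns grow to the right and rows downward; lengths in m; the calibration is good to about 2 mm. A picture is of the moment at which its call begins.
- bot.hand_in(): hands the job in; it is judged then, once.
The state is a dict: "t": time; "q": joint angles; "joint_vel": joint speeds; "joint_torque": joint torques, N m; "eef_pos": TCP position; "tool_rot": TCP orientation; "contact_force": force on the tool from outside, world axes, zero at the start; "torque": the same for the moment, N m; "gripper_width": opening from 0.0 (shut) to 1.0 (fully open); "grasp_force": force on a finger pad.
Only numpy, scipy, OpenCV 4.12 (cv2) and the standard library are available. Lean on these libraries where they do the work, as an engineer would, in place of code of your own. Each camera call takes 0.05 s, during which the arm holds its last target. There are 200 camera calls.

TASK

Put each of the four things of the kit away in the wood-rimmed holder that matches its outline on the near part of the worktop: the marker in the narrow tray, the sanding block in the broad tray, the jar in the larger round saucer and the small brown bottle in the smaller one. Each must lie or stand flat inside its rim, the marker and block lengthwise either way round; keep the jar and the bottle upright and set them down gently rather than dropping them.

Things in the scene. Friction and masses are not known exactly. Their poses are not given: they have to be found in the camera images.
- marker: white felt marker with a black cap, lying down; 19 wide x 135 long x 19 mm high, does not roll (flat underside). Origin: centre of its underside; y along its length, z up. Loose, about 20 g; lies with y within 0.35 rad of world y (as do the sanding block and both oblong trays).
- sand_block: light brown cork sanding block, 61 wide x 112 long x 31 mm high. Origin: centre of its underside; y along its length, z up. Loose, about 80 g.
- jar: screw-lid jar, amber with a grey lid, upright; round, 62 mm in diameter (as is its lid), 88 mm high. Origin: centre of its underside, z up. Loose, about 220 g; stands on the front part of the worktop (a similar jar that belongs to the room, far back behind the hotplate, is not meant).
- dropper: small brown bottle with a black screw cap, upright; round body 36 mm in diameter up to its shoulder (straight-sided to about 45 mm), cap 21 mm in diameter from 62 mm up, 78 mm high overall. Origin: centre of its underside, z up. Loose, about 80 g.
- long_tray: narrow oblong tray with a pale plywood lip and a black rubber floor, for the marker: inside 35 x 151 mm, outside 47 x 163 mm; floor 5 mm above the worktop, lip 6 mm thick with its top 10 mm above the worktop. Origin: centre of its underside; y along its length, z up. Fixed; its place differs at every start.
- wide_tray: broad oblong tray with a pale plywood lip and a black rubber floor, for the sanding block: inside 77 x 128 mm, outside 89 x 140 mm; floor 5 mm above the worktop, lip 6 mm thick with its top 10 mm above the worktop. Origin: centre of its underside; y along its length, z up. Fixed; its place differs at every start.
- big_saucer: the larger round saucer with a pale plywood rim and a black rubber floor, for the jar: inside diameter 78 mm, outside 90 mm; floor 5 mm above the worktop, rim 6 mm thick with its top 10 mm above the worktop. Origin: centre of its underside, z up. Fixed; its place differs at every start.
- small_saucer: the smaller round saucer with a pale plywood rim and a black rubber floor, for the small bottle: inside diameter 52 mm, outside 64 mm; floor 5 mm above the worktop, rim 6 mm thick with its top 10 mm above the worktop. Origin: centre of its underside, z up. Fixed; its place differs at every start.
There are look-alikes about, which are no part of the job. What is shaped like the small_saucer but green is not meant.

How it is judged:
By the outcome, as a careful person would: the job done as asked, in the order asked, and still so for the second after the job is handed in, with the robot touching nothing.
It also fails if it takes over 115 s, if anything falls off the work surface, if the arm or the gripper's body presses on something with over 40 N, if the wrist force passes 120 N, or if a joint passes its speed limit or range.

## Working session

There is one attempt and no reset: what is moved stays moved. The work goes in short steps, Python scripts to look and compute and a shell command to move; the robot and the scene stay as the last step left them, time stands still between calls to the robot, and variables do not carry over. Pictures are saved under pics/ and viewed, at most 14 in all, crops included, and the job is handed in when it is done.

```bash
mkdir -p pics
cat > h.py <<'E'
import numpy as np, cv2
from station import bot
def snap(n,f):
    c=bot.read_camera(n); cv2.imwrite(f'pics/{f}.png',cv2.cvtColor(c['pixels'],cv2.COLOR_RGB2BGR))
    np.savez(f'pics/{f}.npz',**c); return c
def load(f): return dict(np.load(f'pics/{f}.npz'))
def pt(c,u,v,z=None):
    f=240/np.tan(np.radians(float(c['fovy']))/2)
    d=np.array([(u-c['cx'])/f,(v-c['cy'])/f,1.]); P=c['pose']
    if z is None: s=c['depth'][int(v),int(u)]
    else: s=(z-P[2,3])/(P[:3,:3]@d)[2]
    return P[:3,:3]@(d*s)+P[:3,3]
E
python3 - <<'E'
from h import *
for n in('scene','top'):
    c=snap(n,n+'0'); print(n,c['fovy'],c['pose'].round(3).tolist())
o=bot.get_obs();print(o)
E
```

```text
scene 43.869610803654915 [[-0.674, -0.485, 0.557, -0.314], [-0.738, 0.423, -0.525, 0.834], [0.019, -0.766, -0.643, 0.989], [0.0, 0.0, 0.0, 1.0]]
top 43.80706408951934 [[0.001, -0.982, 0.187, 0.201], [-1.0, -0.003, -0.009, 0.055], [0.01, -0.187, -0.982, 1.772], [0.0, 0.0, 0.0, 1.0]]
{'t': 0.1, 'q': array([ 1.0829023 ,  0.4777811 ,  0.02235335,  1.55633361, -0.01149281,
        1.10934956, -0.08307694]), 'joint_vel': array([ 0.00068845, -0.00204633,  0.00242109, -0.0036473 , -0.00041242,
        0.00058363, -0.0015622 ]), 'joint_torque': array([ 3.55547956e-03, -5.97758853e+01,  1.61294281e+00, -2.81954759e+01,
        1.26905070e-02,  5.05031276e-03,  3.21856044e-05]), 'eef_pos': array([ 0.25002116, -0.62640234,  0.2303885 ]), 'tool_rot': array([-8.39898621e-04,  9.82019816e-01,  1.88775849e-01, -2.32992573e-04]), 'contact_force': array([ 0.36571401,  0.85629701, -0.22285828]), 'torque': array([-0.00387569,  0.01105714,  0.02235915]), 'grasp_force': 0.0, 'gripper_width': 0.9975190044538463}
```

View pics/top0.png

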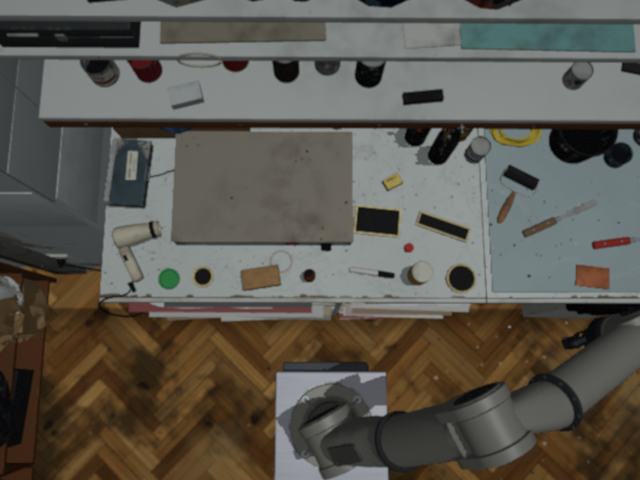

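View pics/scene0.png

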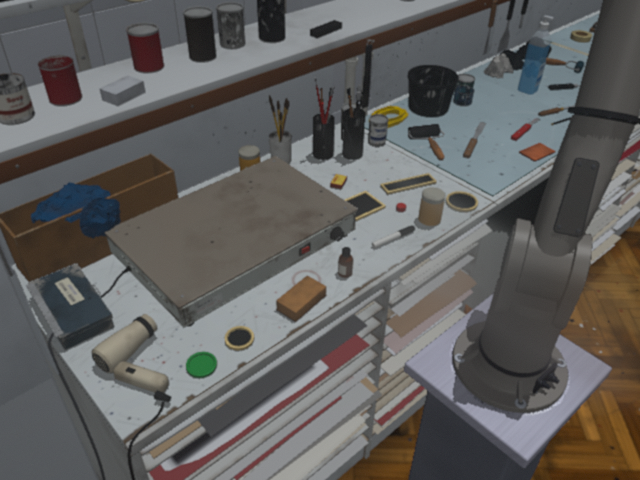

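The top view shows the wide tray at (378,221), long tray (443,226), block (261,277), small saucer (203,276), bottle (308,275), marker (371,272), jar (419,272), big saucer (461,278). There is a green decoy at (168,278). I'll enlarge it to read these more precisely.

Run:
```python
from h import *
im=cv2.imread('pics/top0.png')
a=cv2.resize(im[195:300,340:485],None,fx=5.5,fy=5.5,interpolation=cv2.INTER_CUBIC)
b=cv2.resize(im[250:300,185:330],None,fx=5.5,fy=5.5,interpolation=cv2.INTER_CUBIC)
cv2.imwrite('pics/c1.png',a[:, :]);cv2.imwrite('pics/c2.png',b)
c=load('top0')
for n,u,v,z in [('wide',378,221,.01),('long',443,226,.01),('block',261,277,.031),('ssau',203,276,.01),('green',168,278,.01),('bottle',308.5,275,.078),('marker',371,272,.019),('jar',419,270,.088),('bsau',461,278,.01),('plate',340,200,None),('edge',340,297,0),('knob',326,246,None),('shelf',300,120,None)]: print(n,pt(c,u,v,z).round(3))
```

```text
wide [ 0.593 -0.146  0.01 ]
long [ 0.578 -0.343  0.01 ]
block [0.419 0.203 0.031]
ssau [0.425 0.376 0.01 ]
green [0.418 0.479 0.01 ]
bottle [0.42  0.063 0.078]
marker [ 0.437 -0.122  0.019]
jar [ 0.433 -0.252  0.088]
bsau [ 0.42 -0.39  0.01]
plate [ 0.636 -0.027  0.096]
edge [ 0.364 -0.03   0.   ]
knob [0.507 0.013 0.062]
shelf [0.757 0.084 0.401]
```

View pics/c1.png

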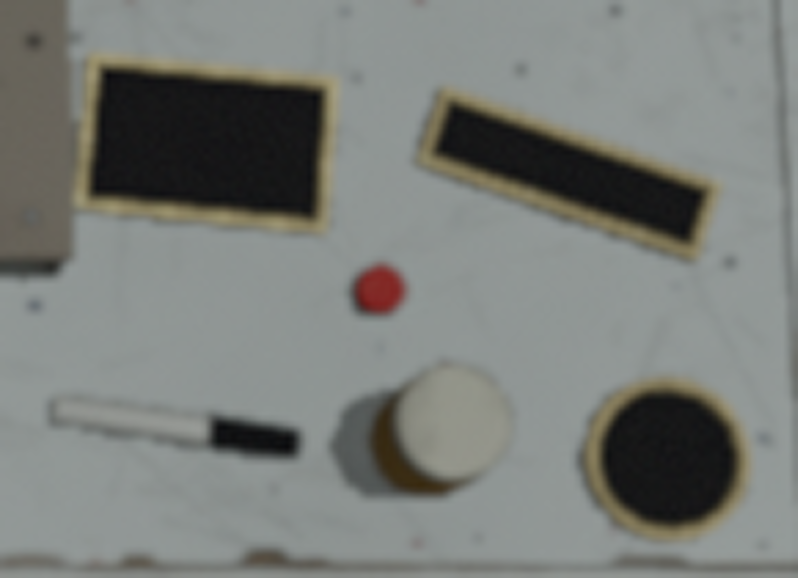

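View pics/c2.png

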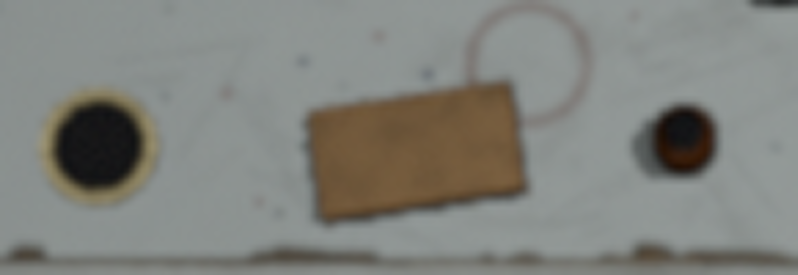

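Crop 1 shows tray corners, marker ends (50,412)-(299,441), jar lid (455,422) and big saucer (667,459). Crop 2 shows small saucer (99,146), block corners and bottle cap (685,130). Next I convert these to poses.

```bash
cat > meas.py <<'E'
from h import *
c=load('top0')
def m(o,p,z): return np.array([pt(c,(u+.5)/5.5-.5+o[0],(v+.5)/5.5-.5+o[1],z) for u,v in p])
A=(340,195);B=(185,250)
def rect(n,o,p,z):
    w=m(o,p,z); k=cv2.minAreaRect(w[:,:2].astype(np.float32)*1000)
    a=w[0]+w[3]-w[1]-w[2]   # along +y-ish
    print(n,w.mean(0).round(4),'yaw of y axis',round(np.arctan2(-a[0],a[1]),3),'size',np.round(k[1],1))
rect('wide',A,[(90,55),(342,77),(325,233),(77,208)],.01)
rect('long',A,[(440,88),(718,185),(696,260),(416,162)],.01)
rect('block',B,[(307,115),(511,83),(526,187),(322,222)],.031)
rect('marker',A,[(53,397),(301,429),(297,456),(50,426)],.015)
for n,o,p,z in [('jar',A,(455,422),.088),('bsau',A,(667,459),.01),('ssau',B,(99,146),.01),('bottle',B,(685,130),.078)]: print(n,m(o,[p],z)[0].round(4))
s=bot.get_obs();print(s['eef_pos'],s['tool_rot'],s['t'])
E
python3 meas.py
```

```text
wide [ 0.5945 -0.1446  0.01  ] yaw of y axis -0.093 size [139.7  88.5]
long [ 0.5779 -0.3417  0.01  ] yaw of y axis -0.344 size [161.7  44.3]
block [0.4189 0.2045 0.031 ] yaw of y axis 0.167 size [ 58. 110.]
marker [ 0.4364 -0.1233  0.015 ] yaw of y axis -0.123 size [134.8  15.9]
jar [ 0.4296 -0.2609  0.088 ]
bsau [ 0.4202 -0.3897  0.01  ]
ssau [0.4242 0.3773 0.01  ]
bottle [0.4246 0.0614 0.078 ]
[ 0.25002116 -0.62640234  0.2303885 ] [-8.39898621e-04  9.82019816e-01  1.88775849e-01 -2.32992573e-04] 0.1
```

```bash
cat > go.py <<'E'
import sys
from h import *
from scipy.spatial.transform import Rotation as R
def go(x,y,z,yaw):
    "shift (cm, tool axes) and spin to reach TCP x,y,z with the pads closing across an object of this yaw"
    s=bot.get_obs();w=s['tool_rot'];T=R.from_quat([*w[1:],w[0]])
    d=T.inv().apply(np.array([x,y,z])-s['eef_pos'])*100
    X=T.as_matrix()[:,0];phi=np.arctan2(X[1],X[0])
    sp=(phi-(yaw+np.pi/2)+np.pi)%(2*np.pi)-np.pi
    print('shift',d.round(2),'spin',round(sp,3),'| t',round(s['t'],2),'tcp',s['eef_pos'].round(4),'phi',round(phi,3),'w',round(s['gripper_width'],3),'F',s['contact_force'].round(1),'g',round(s['grasp_force'],1))
if len(sys.argv)>4: go(*map(float,sys.argv[1:5]))
E
python3 go.py .4364 -.1233 .2 -.123
```

```text
shift [ 35.96 -39.81   3.1 ] spin -1.068 | t 0.1 tcp [ 0.25   -0.6264  0.2304] phi 0.38 w 0.998 F [ 0.4  0.9 -0.2] g 0.0
```

```bash
python3 -m jog '[[36,-39.8,3.1,-1.07],[36,-39.8,3.1,-1.07],[36,-39.8,3.1,-1.07],[36,-39.8,3.1,-1.07],[36,-39.8,3.1,-1.07],[36,-39.8,3.1,-1.07],[36,-39.8,3.1,-1.07],[36,-39.8,3.1,-1.07],[36,-39.8,3.1,-1.07],[36,-39.8,3.1,-1.07],[36,-39.8,3.1,-1.07],[36,-39.8,3.1,-1.07],[36,-39.8,3.1,-1.07],[36,-39.8,3.1,-1.07],[36,-39.8,3.1,-1.07],[36,-39.8,3.1,-1.07],[36,-39.8,3.1,-1.07],[36,-39.8,3.1,-1.07]]' -0.2
python3 go.py .4364 -.1233 .007 -.123
python3 -c "
from h import *
c=snap('wrist','w1');print(c['pose'].round(3).tolist())"
```

```text
t: 1.6
eef_pos: [0.4365, -0.1254, 0.2002]
tool_rot: [-0.0, 0.75, 0.662, -0.0]
contact_force: [0.2, -0.2, 0.7]
gripper_width: 0.602
grasp_force: 0.0
shift [ 0.21 -0.03 19.32] spin -0.001 | t 1.6 tcp [ 0.4365 -0.1254  0.2002] phi 1.447 w 0.602 F [ 0.2 -0.2  0.7] g 0.0
[[0.992, -0.119, -0.035, 0.445], [-0.124, -0.953, -0.276, -0.054], [-0.0, 0.278, -0.961, 0.342], [0.0, 0.0, 0.0, 1.0]]
```

View pics/w1.png

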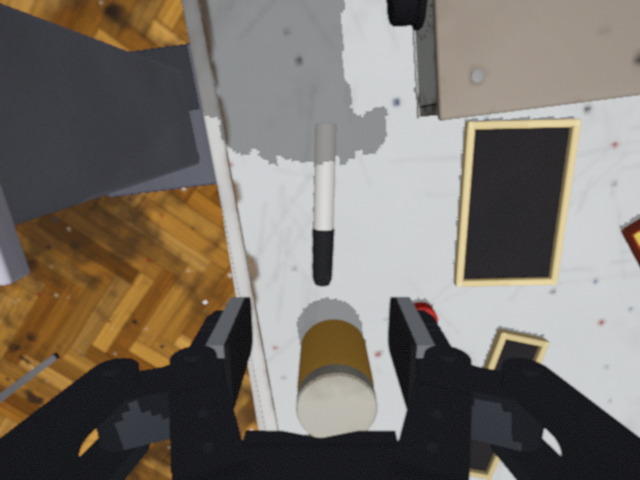

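The wrist view shows the marker at (325,124)-(322,284) and the wide tray with outer corners about (467,122), (580,119), (557,286), (456,286). I'll cross-check these against the top view.

Run:
```python
from h import *
c=load('w1')
def l(n,p,z):
    w=np.array([pt(c,*q,z) for q in p]); print(n,w.mean(0).round(4),w.round(4)[:,:2].tolist())
l('marker',[(325,124),(322,284)],.012)
l('wide',[(467,122),(580,119),(557,286),(456,286)],.01)
print(c['depth'][200,325],pt(c,323,170),pt(c,323,250))
```

```text
marker [ 0.4391 -0.1212  0.012 ] [[0.4484, -0.0551], [0.4297, -0.1874]]
wide [ 0.596  -0.1409  0.01  ] [[0.5587, -0.0674], [0.6462, -0.076], [0.6335, -0.2156], [0.5458, -0.2046]]
0.32733768 [ 0.44257175 -0.08952895  0.01701626] [ 0.43453853 -0.15480502  0.01832945]
```

```bash
python3 -m jog '[[0.4,0.1,4,0],[0.4,0.1,8,0],[0.4,0.1,12,0],[0.4,0.1,15,0],[0.4,0.1,17.5,0],[0.4,0.1,18.6,0],[0.4,0.1,19.3,0],[0.4,0.1,19.3,0],[0.4,0.1,19.3,0]]' && python3 -m jog '[[0,0,0,0],[0,0,0,0],[0,0,0,0],[0,0,0,0],[0,0,0,0],[0,0,0,0],[0,0,0,0],[0,0,0,0]]' 1 30 && python3 -m jog '[[0,0,-2,0],[0,0,-6,0],[0,0,-6,0],[0,0,-6,0]]'
python3 go.py .578 -.342 .07 -.344
```

```text
t: 2.4
eef_pos: [0.4393, -0.1203, 0.0081]
tool_rot: [0.001, 0.749, 0.663, 0.0]
contact_force: [0.6, 0.1, -0.3]
gripper_width: 0.602
grasp_force: 0.0
t: 3.07
eef_pos: [0.4395, -0.1203, 0.0086]
tool_rot: [0.001, 0.749, 0.663, 0.001]
contact_force: [-0.8, -0.4, 6.9]
gripper_width: 0.217
grasp_force: 29.4
t: 3.4
eef_pos: [0.4405, -0.1205, 0.0696]
tool_rot: [0.002, 0.749, 0.663, 0.002]
contact_force: [0.2, 0.4, -0.6]
gripper_width: 0.211
grasp_force: 30.0
shift [-20.32  16.34   0.08] spin 0.222 | t 3.4 tcp [ 0.4405 -0.1205  0.0696] phi 1.449 w 0.211 F [ 0.2  0.4 -0.6] g 30.0
```

```bash
python3 -m jog '[[0,0,-4,0],[0,0,-8,0],[-2,2,-10,0],[-20.3,16.3,-10,0.22],[-20.3,16.3,-10,0.22],[-20.3,16.3,-10,0.22],[-20.3,16.3,-10,0.22],[-20.3,16.3,-10,0.22],[-20.3,16.3,-10,0.22],[-20.3,16.3,-10,0.22],[-20.3,16.3,-10,0.22],[-20.3,16.3,-10,0.22],[-20.3,16.3,-10,0.22]]'
python3 go.py .578 -.342 .013 -.344
python3 -c "
from h import *
c=snap('wrist','w2')"
```

```text
t: 4.48
eef_pos: [0.5754, -0.3394, 0.1668]
tool_rot: [-0.001, 0.816, 0.578, -0.0]
contact_force: [-0.2, -0.1, 0.7]
gripper_width: 0.215
grasp_force: 30.0
shift [-0.17  0.35 15.38] spin 0.005 | t 4.48 tcp [ 0.5754 -0.3394  0.1668] phi 1.232 w 0.215 F [-0.2 -0.1  0.7] g 30.0
```

View pics/w2.png

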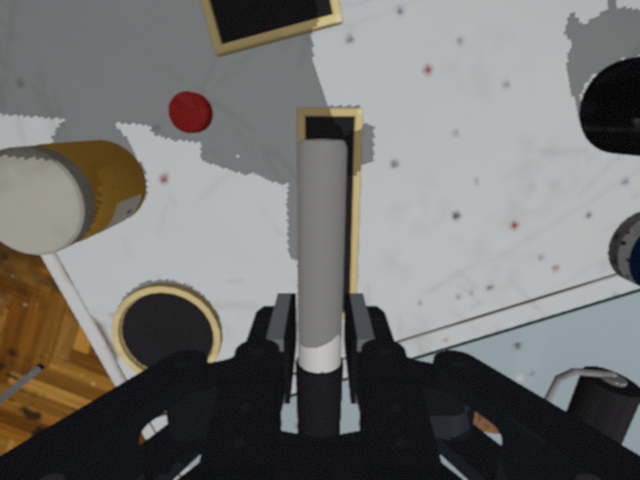

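The marker is held straight over the tray, whose far end corners are at (297,108) and (363,108). The big saucer is at (166,330). I'll check where the tray's end lies.

Run:
```python
from h import *
c=load('w2')
a=(pt(c,297,108,.01)+pt(c,363,108,.01))/2
for psi in(-.344,-.33): print('tray centre', a[:2]-.0815*np.array([-np.sin(psi),np.cos(psi)]))
print('edge',pt(c,363,108,.01)[:2],pt(c,357,285,.01)[:2])
print('marker far end',pt(c,322,140)); print('bsau',pt(c,166,331,.008))
```

```text
tray centre [ 0.58067892 -0.3408204 ]
tray centre [ 0.58175573 -0.34119768]
edge [ 0.62984131 -0.27175693] [ 0.58493251 -0.39632062]
marker far end [ 0.59720263 -0.27681976  0.17257071]
bsau [ 0.42459555 -0.38360027  0.008     ]
```

```bash
python3 -m jog '[[-0.1,0.45,4,0],[-0.1,0.45,8,0],[-0.1,0.45,11,0],[-0.1,0.45,13,0],[-0.1,0.45,14.2,0],[-0.1,0.45,14.9,0],[-0.1,0.45,15.3,0],[-0.1,0.45,15.3,0],[-0.1,0.45,15.3,0]]'  && python3 -m jog '[[0,0,0,0],[0,0,0,0],[0,0,0,0],[0,0,0,0],[0,0,0,0],[0,0,-3,0],[0,0,-7,0],[0,0,-11,0],[0,0,-15,0],[0,0,-15,0],[0,0,-15,0]]' -0.2
python3 -c "
from h import *
c=snap('wrist','w3')"
python3 go.py .419 .2045 .18 .167
```

```text
t: 5.28
eef_pos: [0.5807, -0.3439, 0.0157]
tool_rot: [0.001, 0.817, 0.577, 0.001]
contact_force: [-0.1, -0.8, 0.1]
gripper_width: 0.215
grasp_force: 30.0
t: 6.2
eef_pos: [0.5815, -0.3444, 0.1678]
tool_rot: [0.003, 0.817, 0.577, 0.001]
contact_force: [-0.3, 0.6, -0.9]
gripper_width: 0.596
grasp_force: 0.0
shift [ 46.29 -33.51  -1.56] spin -0.508 | t 6.25 tcp [ 0.5799 -0.3438  0.1652] phi 1.23 w 0.6 F [-0.8  0.4 -1. ] g 0.0
```

View pics/w3.png

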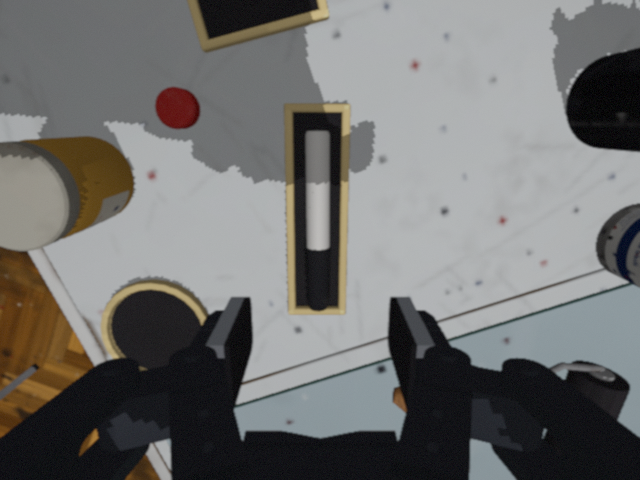

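The marker lies in the tray, but its cap end (318,310) looks close to the near lip, so I'll check numerically.

```bash
python3 - <<'E'
from h import *
c=load('w3')
f=lambda p,z:pt(c,*p,z)
t1=(f((285,104),.01)+f((350,104),.01))/2; t2=(f((290,315),.01)+f((346,314),.01))/2
u=(t1-t2)/np.linalg.norm(t1-t2); print('tray len',np.linalg.norm(t1-t2),(t1+t2)[:2]/2)
for p in((318,130),(318,310)):
  for z in(.014,.024): print(p,z,(f(p,z)-(t1+t2)/2)@u)
for v in(150,200,230,260,290,300): print(v,f((318,v),None))
E
python3 - <<'E'
import cv2
im=cv2.imread('pics/w3.png')
cv2.imwrite('pics/w3c.png',cv2.resize(im[270:330,270:370],None,fx=6,fy=6,interpolation=cv2.INTER_CUBIC))
E
```

```text
tray len 0.1611172979458538 [ 0.58129403 -0.34029869]
(318, 130) 0.014 0.0631423260478306
(318, 130) 0.024 0.06329728034901044
(318, 310) 0.014 -0.07465606337992949
(318, 310) 0.024 -0.06983826983649591
150 [ 0.59823692 -0.29330154  0.02190208]
200 [ 0.58656379 -0.32598269  0.02286559]
230 [ 0.57903205 -0.34707871  0.02146543]
260 [ 0.57146025 -0.36827211  0.02322178]
290 [ 0.5632902  -0.39115238  0.02247362]
300 [ 0.56065425 -0.39852892  0.02339806]
```

View pics/w3c.png

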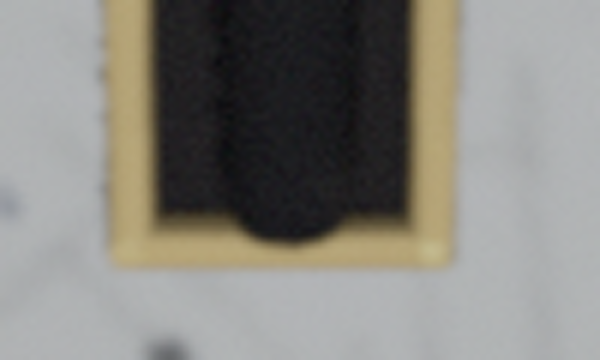

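The marker lies flat, with a 4 mm lengthwise offset and 4 mm to spare. Next is the block.

```bash
python3 -m jog '[[46.3,-33.5,-4,-0.51],[46.3,-33.5,-4,-0.51],[46.3,-33.5,-4,-0.51],[46.3,-33.5,-4,-0.51],[46.3,-33.5,-4,-0.51],[46.3,-33.5,-4,-0.51],[46.3,-33.5,-4,-0.51],[46.3,-33.5,-4,-0.51],[46.3,-33.5,-4,-0.51],[46.3,-33.5,-4,-0.51],[46.3,-33.5,-4,-0.51],[46.3,-33.5,-4,-0.51],[46.3,-33.5,-4,-0.51],[46.3,-33.5,-4,-0.51],[46.3,-33.5,-4,-0.51],[46.3,-33.5,-4,-0.51],[46.3,-33.5,-4,-0.51],[46.3,-33.5,-4,-0.51],[46.3,-33.5,-4,-0.51]]' -1
python3 -c "
from h import *
c=snap('wrist','w4')"
python3 go.py .419 .2045 .005 .167
```

```text
t: 7.83
eef_pos: [0.4191, 0.2031, 0.2036]
tool_rot: [-0.0, 0.646, 0.763, -0.001]
contact_force: [0.7, 0.2, 0.1]
gripper_width: 0.998
grasp_force: 0.0
shift [ 0.13  0.02 19.88] spin -0.001 | t 7.88 tcp [0.4192 0.2033 0.2038] phi 1.737 w 0.996 F [ 0.1  1.2 -0. ] g 0.0
```

View pics/w4.png

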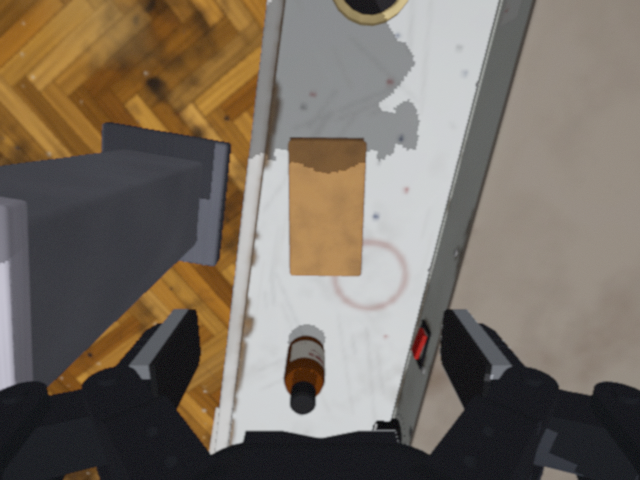

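Block corners are about (289,139), (366,138), (361,275) and (290,274). The hotplate's front foot line runs near (437,215)-(498,15), and the bottle base is near (305,350). I'll check clearances.

Run:
```python
from h import *
c=load('w4')
w=np.array([pt(c,*q,.031) for q in [(289,139),(366,138),(361,275),(290,274)]])
a=w[0]+w[1]-w[2]-w[3]
print(w.mean(0),'yaw',np.arctan2(-a[0],a[1]),np.linalg.norm(w[0]-w[1]),np.linalg.norm(w[1]-w[2]))
print('plate foot',pt(c,437,215,0),pt(c,437,215),'top edge',pt(c,490,215),pt(c,478,215))
print('cap',pt(c,302,402))
```

```text
[0.42239863 0.21043155 0.031     ] yaw 0.15606559087513908 0.05760742428402397 0.10928105258022232
plate foot [ 5.19095657e-01  2.15393219e-01 -5.55111512e-17] [5.19034566e-01 2.15425070e-01 1.87995075e-04] top edge [0.52545129 0.23554712 0.08526119] [0.51752582 0.23433124 0.0857632 ]
cap [0.42712641 0.06746093 0.07725418]
```

```bash
python3 -m jog '[[0.4,0.25,4,0],[0.4,0.25,8,0],[0.4,0.25,12,0],[0.4,0.25,15,0],[0.4,0.25,17.5,0],[0.4,0.25,19,0],[0.4,0.25,19.9,0],[0.4,0.25,19.9,0],[0.4,0.25,19.9,0]]' && python3 -m jog '[[0,0,0,0],[0,0,0,0],[0,0,0,0],[0,0,0,0],[0,0,0,0],[0,0,0,0],[0,0,0,0]]' 1 40 && python3 -m jog '[[0,0,-2,0],[0,0,-6,0],[0,0,-10,0],[0,0,-14,0],[0,0,-15,0],[0,0,-15,0]]'
python3 go.py .595 -.1435 .165 -.093
```

```text
t: 8.63
eef_pos: [0.421, 0.209, 0.0055]
tool_rot: [0.0, 0.645, 0.764, -0.0]
contact_force: [-0.7, 0.7, 0.3]
gripper_width: 0.998
grasp_force: 0.0
t: 9.22
eef_pos: [0.4217, 0.2095, 0.0066]
tool_rot: [0.001, 0.645, 0.764, 0.001]
contact_force: [-0.7, -1.1, 5.5]
gripper_width: 0.705
grasp_force: 43.1
t: 9.72
eef_pos: [0.4229, 0.2102, 0.1591]
tool_rot: [0.002, 0.645, 0.764, 0.003]
contact_force: [-0.0, -0.1, -1.8]
gripper_width: 0.709
grasp_force: 44.5
shift [-37.75  11.05  -0.54] spin 0.261 | t 9.72 tcp [0.4229 0.2102 0.1591] phi 1.739 w 0.709 F [-0.  -0.1 -1.8] g 44.5
```

```bash
python3 -m jog '[[-37.8,11,-1,0.26],[-37.8,11,-1,0.26],[-37.8,11,-1,0.26],[-37.8,11,-1,0.26],[-37.8,11,-1,0.26],[-37.8,11,-1,0.26],[-37.8,11,-1,0.26],[-37.8,11,-1,0.26],[-37.8,11,-1,0.26],[-37.8,11,-1,0.26],[-37.8,11,-1,0.26],[-37.8,11,-1,0.26],[-37.8,11,-1,0.26],[-37.8,11,-1,0.26],[-37.8,11,-1,0.26]]'
python3 -c "
from h import *
c=snap('wrist','w5')"
python3 go.py .595 -.1435 .012 -.093
```

```text
t: 10.97
eef_pos: [0.5922, -0.1432, 0.1651]
tool_rot: [-0.0, 0.738, 0.675, -0.0]
contact_force: [-0.2, -1.2, -0.4]
gripper_width: 0.707
grasp_force: 44.4
shift [ 0.02  0.27 15.32] spin 0.004 | t 11.02 tcp [ 0.5924 -0.1435  0.1652] phi 1.482 w 0.707 F [ 0.   0.9 -1.4] g 44.4
```

View pics/w5.png

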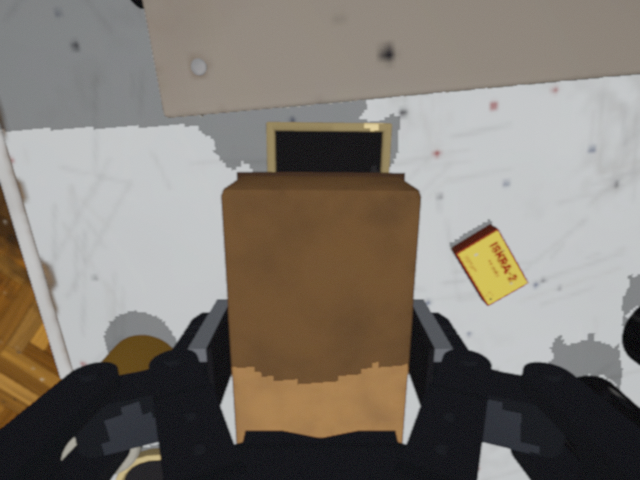

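The block is held straight, with its far top edge at v≈190. The tray's far corners are (267,124) and (391,123).

Run:
```python
from h import *
c=load('w5');psi=-.093
a=(pt(c,267,124,.01)+pt(c,391,123,.01))/2
print('tray',a[:2]-.07*np.array([-np.sin(psi),np.cos(psi)]))
b=(pt(c,227,197)+pt(c,416,197))/2; u=np.array([-np.sin(psi),np.cos(psi)]); m=pt(c,321,193)
print('blk end',m,'block centre',m[:2]-.055*u, pt(c,321,300))
z=m[2]; e=pt(c,223,193,z),pt(c,419,193,z); print(e,np.linalg.norm(e[0]-e[1]))
```

```text
tray [ 0.59756342 -0.14198259]
blk end [ 0.59640955 -0.09134629  0.18820278] block centre [ 0.59130192 -0.14610862] [ 0.59342915 -0.12503833  0.18871168]
(array([ 0.56779751, -0.08879703,  0.18820278]), array([ 0.62501385, -0.09389487,  0.18820278])) 0.05744298607553944
```

```bash
python3 -m jog '[[0.3,0.4,4,0],[0.3,0.4,8,0],[0.3,0.4,11,0],[0.3,0.4,13,0],[0.3,0.4,14.2,0],[0.3,0.4,14.9,0],[0.3,0.4,15.3,0],[0.3,0.4,15.3,0],[0.3,0.4,15.3,0]]'  && python3 -m jog '[[0,0,0,0],[0,0,0,0],[0,0,0,0],[0,0,0,0],[0,0,0,0],[0,0,0,0],[0,0,-3,0],[0,0,-7,0],[0,0,-11,0],[0,0,-15,0],[0,0,-15,0],[0,0,-15,0]]' -1
python3 -c "
from h import *
c=snap('wrist','w6')"
python3 go.py .43 -.26 .16 0.6
```

```text
t: 11.77
eef_pos: [0.5979, -0.1424, 0.0135]
tool_rot: [0.001, 0.739, 0.674, 0.001]
contact_force: [-0.4, -0.7, -0.2]
gripper_width: 0.702
grasp_force: 44.5
t: 12.77
eef_pos: [0.5988, -0.1426, 0.1653]
tool_rot: [0.002, 0.739, 0.674, 0.002]
contact_force: [-0.1, 0.7, -0.9]
gripper_width: 1.001
grasp_force: 0.0
shift [-13.22 -15.58   0.29] spin -0.691 | t 12.82 tcp [ 0.5972 -0.1426  0.163 ] phi 1.48 w 1.002 F [ 0.1  0.9 -0.6] g 0.0
```

View pics/w6.png

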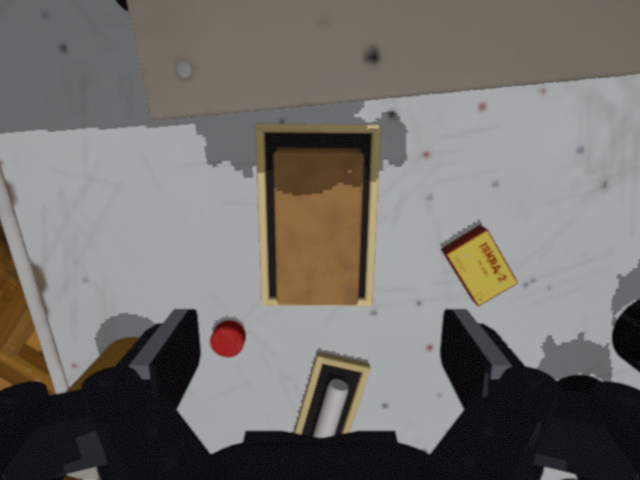

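The block is in the tray, but its near edge is at v≈305, so I'll check it numerically.

Run:
```python
from h import *
c=load('w6')
t=[pt(c,*p,.01) for p in((256,125),(380,125),(373,304),(263,304))]
b=[pt(c,*p,.036) for p in((273,149),(364,149),(358,305),(276,305))]
ce=sum(t)/4;u=(t[0]+t[1]-t[2]-t[3]);u/=np.linalg.norm(u)
print('ends tray',((t[0]+t[1])/2-ce)@u,((t[2]+t[3])/2-ce)@u,'block',((b[0]+b[1])/2-ce)@u,((b[2]+b[3])/2-ce)@u)
for p in((318,170),(318,230),(318,295),(285,230),(350,230)):print(p,pt(c,*p).round(4))
```

```text
ends tray 0.06833306288094948 -0.06833306288094948 block 0.053448420960509786 -0.057055771735850795
(318, 170) [ 0.6014 -0.1005  0.0359]
(318, 230) [ 0.5976 -0.1409  0.0372]
(318, 295) [ 0.5931 -0.1894  0.0357]
(285, 230) [ 0.575 -0.139  0.036]
(350, 230) [ 0.6194 -0.1431  0.0365]
```

Flat at 36 mm, as expected. Next is the jar.

```bash
python3 - <<'E'
from h import *
c=load('w1')
print(pt(c,336,403,.088),pt(c,336,400), pt(c,298,403,.088),pt(c,376,403,.088))
c=load('w3');print('bsau',pt(c,155,330,.009))
E
python3 go.py .432 -.26 .19 -.09
```

```text
[ 0.43183778 -0.25086865  0.088     ] [ 0.43203799 -0.24972996  0.08613722] [ 0.40420927 -0.24742079  0.088     ] [ 0.46091804 -0.25449767  0.088     ]
bsau [ 0.42416484 -0.38478204  0.009     ]
shift [-13.2  -15.38  -2.71] spin -0.001 | t 12.82 tcp [ 0.5972 -0.1426  0.163 ] phi 1.48 w 1.002 F [ 0.1  0.9 -0.6] g 0.0
```

```bash
python3 -m jog '[[-23,-14.6,-4,0],[-23,-14.6,-4,0],[-23,-14.6,-4,0],[-23,-14.6,-4,0],[-23,-14.6,-4,0],[-23,-14.6,-4,0],[-23,-14.6,-4,0],[-23,-14.6,-4,0],[-23,-14.6,-4,0],[-23,-14.6,-4,0],[-23,-14.6,-4,0]]'
python3 -c "
from h import *
c=snap('wrist','w7')"
python3 go.py .432 -.257 .19 -.09
```

```text
t: 13.73
eef_pos: [0.4314, -0.3563, 0.2013]
tool_rot: [-0.001, 0.738, 0.675, 0.0]
contact_force: [0.6, 0.2, 0.5]
gripper_width: 0.998
grasp_force: 0.0
shift [ 9.89 -0.82  1.17] spin 0.002 | t 13.78 tcp [ 0.4315 -0.3563  0.2015] phi 1.483 w 1.003 F [-0.7  0.7  0.1] g 0.0
```

View pics/w7.png

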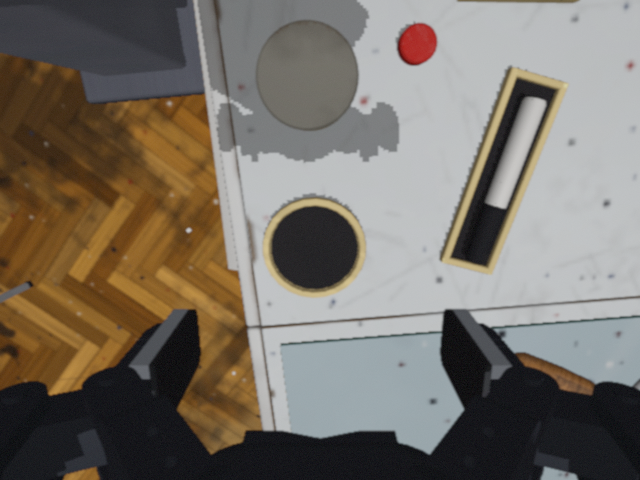

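The jar lid is centred at (307,75), its left and right edges at u=257 and 358. The big saucer is centred at (315,246), and the marker sits well in its tray.

```bash
python3 - <<'E'
from h import *
c=load('w7')
print('lid',pt(c,307,75,.088),pt(c,307,75),'saucer',pt(c,315,246,.0095))
E
python3 go.py .432 -.257 .045 -.09
```

```text
lid [ 0.4317635  -0.25686031  0.088     ] [ 0.43174165 -0.25674283  0.08693899] saucer [ 0.42371191 -0.38420722  0.0095    ]
shift [ 9.87 -0.81 15.67] spin 0.002 | t 13.78 tcp [ 0.4315 -0.3563  0.2015] phi 1.483 w 1.003 F [-0.7  0.7  0.1] g 0.0
```

```bash
python3 -m jog '[[9.8,-0.8,0,0],[9.8,-0.8,0,0],[9.8,-0.8,0,0],[9.8,-0.8,0,0],[9.8,-0.8,0,0],[9.8,-0.8,4,0],[9.8,-0.8,7,0],[9.8,-0.8,10,0],[9.8,-0.8,13,0],[9.8,-0.8,15,0],[9.8,-0.8,15.7,0],[9.8,-0.8,15.7,0],[9.8,-0.8,15.7,0]]' && python3 -m jog '[[0,0,0,0],[0,0,0,0],[0,0,0,0],[0,0,0,0],[0,0,0,0],[0,0,0,0],[0,0,0,0]]' 1 40 && python3 -m jog '[[0,0,-1,0],[0,0,-3,0],[0,0,-5,0],[0,0,-5,0],[0,0,-5,0]]'
python3 go.py .423 -.386 .1 -.09
```

```text
t: 14.87
eef_pos: [0.4321, -0.2605, 0.0457]
tool_rot: [0.0, 0.739, 0.674, 0.0]
contact_force: [-0.1, 0.5, 0.7]
gripper_width: 1.003
grasp_force: 0.0
t: 15.45
eef_pos: [0.4326, -0.2606, 0.047]
tool_rot: [0.001, 0.739, 0.674, 0.0]
contact_force: [-0.8, 0.2, 5.4]
gripper_width: 0.709
grasp_force: 42.5
t: 15.87
eef_pos: [0.4324, -0.2604, 0.0969]
tool_rot: [0.002, 0.739, 0.674, 0.0]
contact_force: [0.0, 0.2, -3.4]
gripper_width: 0.711
grasp_force: 44.7
shift [-12.59   0.21  -0.29] spin -0.001 | t 15.87 tcp [ 0.4324 -0.2604  0.0969] phi 1.479 w 0.711 F [ 0.   0.2 -3.4] g 44.7
```

```bash
python3 -m jog '[[-2,0,-1,0],[-5,0.1,-1,0],[-8,0.2,-1,0],[-11,0.3,-1,0],[-12.8,0.3,-1,0],[-12.8,0.3,-1,0],[-12.8,0.3,0,0],[-12.8,0.3,1.5,0],[-12.8,0.3,2.8,0],[-12.8,0.3,3.6,0],[-12.8,0.3,4.1,0],[-12.8,0.3,4.4,0],[-12.8,0.3,4.4,0],[-12.8,0.3,4.4,0]]'
python3 go.py .4237 -.3884 .0515 -.09
```

```text
t: 17.03
eef_pos: [0.4227, -0.3863, 0.0521]
tool_rot: [-0.001, 0.738, 0.675, -0.0]
contact_force: [-3.8, 3.6, 8.2]
gripper_width: 0.711
grasp_force: 45.6
shift [-0.21  0.11  0.06] spin -0.0 | t 17.03 tcp [ 0.4227 -0.3863  0.0521] phi 1.481 w 0.711 F [-3.8  3.6  8.2] g 45.6
```

```bash
python3 -m jog '[[0,0,0,0],[0,0,0,0],[0,0,0,0],[0,0,0,0],[0,0,0,0],[0,0,0,0],[0,0,-3,0],[0,0,-7,0],[0,0,-11,0],[-8,0,-15,0],[-11,0,-15,0],[-11,0,-15,0],[-11,0,-15,0],[-11,0,-15,0]]' -1
python3 -c "
from h import *
c=snap('wrist','w8')"
python3 go.py .4246 .0614 .20 .5
```

```text
t: 18.2
eef_pos: [0.4118, -0.4996, 0.2015]
tool_rot: [0.001, 0.74, 0.673, -0.0]
contact_force: [-0.8, 1.1, -1.0]
gripper_width: 0.999
grasp_force: 0.0
shift [55.74 -3.96  0.13] spin -0.592 | t 18.25 tcp [ 0.4126 -0.4973  0.2009] phi 1.478 w 1.002 F [ 0.7  0.5 -0.3] g 0.0
```

View pics/w8.png

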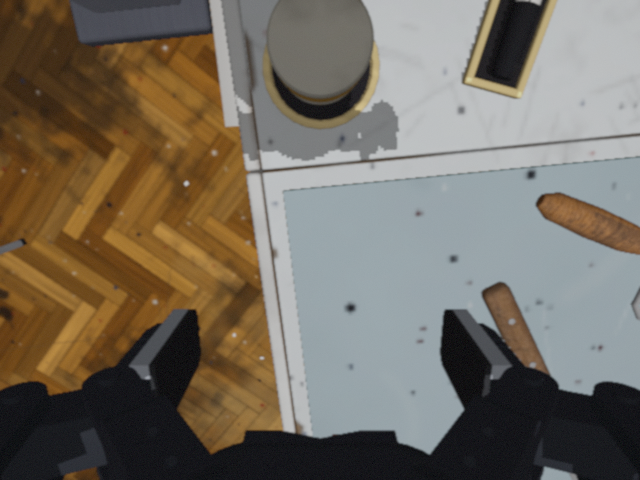

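The lid is centred at about (320,43), with the saucer rim edges at u=264 and 379 and its bottom at v=128. I'll check that the jar is level and centred.

Run:
```python
from h import *
c=load('w8')
print('lid',pt(c,320,43,.093)); 
for p in((280,43),(360,43),(320,10),(320,75)): print(pt(c,*p).round(4))
b=pt(c,321,128,.010); print('saucer from bottom edge',b+[.004,.0448,0], 'x',(pt(c,264,75,.01)+pt(c,379,75,.01))/2)
```

```text
lid [ 0.4221753  -0.38520355  0.093     ]
[ 0.3998 -0.3829  0.0918]
[ 0.4446 -0.3871  0.0917]
[ 0.4238 -0.3685  0.0917]
[ 0.4206 -0.4016  0.0912]
saucer from bottom edge [ 0.42256445 -0.38704776  0.01      ] x [ 0.42263383 -0.39320475  0.01      ]
```

The jar stands level and centred within 2 mm. Next is the bottle.

```bash
python3 -m jog '[[45.9,-2.9,0,0],[45.9,-2.9,0,0],[45.9,-2.9,0,0],[45.9,-2.9,0,0],[45.9,-2.9,0,0],[45.9,-2.9,0,0],[45.9,-2.9,0,0],[45.9,-2.9,0,0],[45.9,-2.9,0,0],[45.9,-2.9,0,0],[45.9,-2.9,0,0],[45.9,-2.9,0,0],[45.9,-2.9,0,0],[45.9,-2.9,0,0],[45.9,-2.9,0,0]]' -0.3
python3 -c "
from h import *
c=snap('wrist','w9')"
python3 go.py .425 .063 .016 -.09
```

```text
t: 19.5
eef_pos: [0.4252, -0.0382, 0.2009]
tool_rot: [-0.0, 0.739, 0.674, -0.001]
contact_force: [-0.7, -0.0, 0.3]
gripper_width: 0.651
grasp_force: 0.0
shift [10.1  -0.95 18.49] spin -0.003 | t 19.55 tcp [ 0.4253 -0.0384  0.201 ] phi 1.478 w 0.651 F [0.4 0.1 0.4] g 0.0
```

View pics/w9.png

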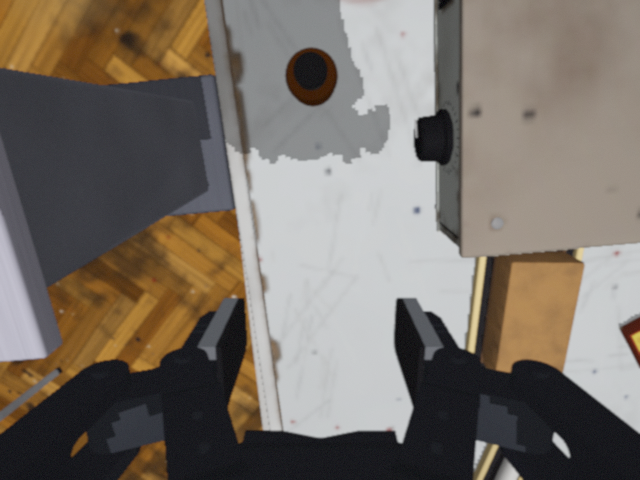

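The bottle cap is centred at (311,70).

```bash
python3 - <<'E'
from h import *
c=load('w9'); print(pt(c,311,70,.078),pt(c,311,70),'body',pt(c,312,76,.045),'knob',pt(c,430,138))
E
python3 go.py .426 .0635 .016 -.09
```

```text
[0.42839953 0.06457477 0.078     ] [0.42837938 0.06480764 0.07603036] body [0.42836717 0.06464384 0.045     ] knob [0.50358217 0.0171213  0.06054006]
shift [10.16 -0.86 18.49] spin -0.003 | t 19.55 tcp [ 0.4253 -0.0384  0.201 ] phi 1.478 w 0.651 F [0.4 0.1 0.4] g 0.0
```

```bash
python3 -m jog '[[10.2,-0.75,0,0],[10.2,-0.75,0,0],[10.2,-0.75,0,0],[10.2,-0.75,0,0],[10.2,-0.75,0,0],[10.2,-0.75,4,0],[10.2,-0.75,8,0],[10.2,-0.75,12,0],[10.2,-0.75,15,0],[10.2,-0.75,17,0],[10.2,-0.75,18,0],[10.2,-0.75,18.5,0],[10.2,-0.75,18.5,0],[10.2,-0.75,18.5,0]]' && python3 -m jog '[[0,0,0,0],[0,0,0,0],[0,0,0,0],[0,0,0,0],[0,0,0,0],[0,0,0,0],[0,0,0,0]]' 1 30 && python3 -m jog '[[0,0,-1,0],[0,0,-4,0],[0,0,-8,0],[0,0,-12,0],[0,0,-15,0],[0,0,-15,0],[0,0,-15,0]]'
python3 go.py .425 .31 .166 -.09
```

```text
t: 20.72
eef_pos: [0.4284, 0.0644, 0.0171]
tool_rot: [0.001, 0.739, 0.674, 0.0]
contact_force: [0.5, -0.4, 0.0]
gripper_width: 0.656
grasp_force: 0.0
t: 21.3
eef_pos: [0.4286, 0.0648, 0.0176]
tool_rot: [0.001, 0.739, 0.674, 0.001]
contact_force: [-1.9, -1.1, 6.2]
gripper_width: 0.411
grasp_force: 29.4
t: 21.88
eef_pos: [0.4288, 0.0648, 0.1687]
tool_rot: [0.002, 0.739, 0.674, 0.002]
contact_force: [-0.4, -0.6, -1.2]
gripper_width: 0.406
grasp_force: 30.3
shift [24.38 -2.62  0.25] spin -0.002 | t 21.88 tcp [0.4288 0.0648 0.1687] phi 1.479 w 0.406 F [-0.4 -0.6 -1.2] g 30.3
```

I've used all 14 views, so I'll locate the small saucer with image code.

```bash
python3 -m jog '[[21.4,-2.3,0,0],[21.4,-2.3,0,0],[21.4,-2.3,0,0],[21.4,-2.3,0,0],[21.4,-2.3,0,0],[21.4,-2.3,0,0],[21.4,-2.3,0,0],[21.4,-2.3,0,0],[21.4,-2.3,0,0],[21.4,-2.3,0,0]]'
cat > sau.py <<'E'
from h import *
import sys
c=snap('wrist',sys.argv[1]); im=cv2.cvtColor(c['pixels'],cv2.COLOR_RGB2HSV)
f=240/np.tan(np.radians(float(c['fovy']))/2);P=c['pose']
q=P[:3,:3].T@(np.array([.4242,.3773,.01])-P[:3,3]); u,v=q[:2]/q[2]*f+[c['cx'],c['cy']]
print('expected px',u,v)
dark=(im[...,2]<70).astype(np.uint8)
k=cv2.connectedComponentsWithStats(dark)
for i in range(1,k[0]):
    x,y,w,h,a=k[2][i]
    if a>1500 and y<330:print('dark',k[2][i],k[3][i],pt(c,*k[3][i],.005))
rim=cv2.inRange(im,(15,60,60),(32,255,255)); k=cv2.connectedComponentsWithStats(rim)
for i in range(1,k[0]):
    x,y,w,h,a=k[2][i]
    if a>500:
        print('tan',k[2][i],'centre',pt(c,x+(w-1)/2,y+(h-1)/2,.01))
E
python3 sau.py w10; python3 go.py .425 .377 .166 -.09
```

```text
t: 22.72
eef_pos: [0.4242, 0.2779, 0.1657]
tool_rot: [0.0, 0.739, 0.673, -0.001]
contact_force: [-0.3, -0.5, -0.5]
gripper_width: 0.407
grasp_force: 30.3
expected px 307.40287919522723 81.42062834478813
dark [ 275   36   71   77 4236] [310.06562795  74.00448536] [0.42641594 0.38235266 0.005     ]
dark [ 110  196  113   40 2085] [161.38848921 212.77841727] [0.3045087  0.29565613 0.005     ]
dark [    0   296   640   184 66892] [313.53610297 415.18133708] [0.40134108 0.10353602 0.005     ]
tan [    0     0   224   301 49466] centre [0.28038159 0.34492104 0.01      ]
tan [ 265   24   91   99 2891] centre [0.4264995  0.38244447 0.01      ]
tan [191 319  38  44 601] centre [0.32423334 0.18781581 0.01      ]
tan [150 436  40  44 781] centre [0.26850036 0.07467527 0.01      ]
shift [ 9.85 -0.86 -0.02] spin -0.004 | t 22.77 tcp [0.4244 0.2781 0.1659] phi 1.477 w 0.406 F [-0.7  0.1 -0.9] g 30.3
```

```bash
python3 -m jog '[[10.3,-0.7,0,0],[10.3,-0.7,0,0],[10.3,-0.7,0,0],[10.3,-0.7,0,0],[10.3,-0.7,0,0],[10.3,-0.7,4,0],[10.3,-0.7,8,0],[10.3,-0.7,11,0],[10.3,-0.7,12,0],[10.3,-0.7,12,0],[10.3,-0.7,12,0]]'
python3 go.py .427 .3815 .022 -.09
```

```text
t: 23.68
eef_pos: [0.4272, 0.3827, 0.0471]
tool_rot: [0.0, 0.739, 0.674, 0.0]
contact_force: [0.2, 0.4, 1.1]
gripper_width: 0.408
grasp_force: 30.3
shift [-0.12 -0.01  2.51] spin -0.002 | t 23.68 tcp [0.4272 0.3827 0.0471] phi 1.479 w 0.408 F [0.2 0.4 1.1] g 30.3
```

```bash
python3 -m jog '[[-0.1,0,1,0],[-0.1,0,1.7,0],[-0.1,0,2.1,0],[-0.1,0,2.3,0],[-0.1,0,2.4,0],[-0.1,0,2.4,0],[-0.1,0,2.4,0]]'
python3 -m jog '[[0,0,0,0],[0,0,0,0],[0,0,0,0],[0,0,0,0],[0,0,0,0],[0,0,0,0],[0,0,-3,0],[0,0,-7,0],[0,0,-11,0],[0,0,-15,0],[-10,0,-16,0],[-10,0,-16,0],[-10,0,-16,0],[-10,0,-16,0],[-10,0,-16,0]]' -0.3
python3 sau.py w11
python3 - <<'E'
from h import *
c=load('w11'); im=c['pixels']
d=c['depth']; f=240/np.tan(np.radians(float(c['fovy']))/2)
v,u=np.mgrid[0:200,240:400]; z=d[v,u]
p=np.stack([(u-c['cx'])/f*z,(v-c['cy'])/f*z,z],-1)@c['pose'][:3,:3].T+c['pose'][:3,3]
q=p[(p[...,2]>.055)&(p[...,2]<.12)&(p[...,0]<.5)]; cap=q[q[:,2]>.075]
print('bottle pts',len(q),'max z',q[:,2].max(),'cap centre',(cap.min(0)+cap.max(0))/2,np.ptp(cap,axis=0),'n',len(cap))
E
```

```text
t: 24.27
eef_pos: [0.4266, 0.3825, 0.0227]
tool_rot: [0.0, 0.739, 0.674, 0.0]
contact_force: [-1.2, -1.3, 2.0]
gripper_width: 0.406
grasp_force: 30.6
t: 25.52
eef_pos: [0.4177, 0.2815, 0.1826]
tool_rot: [0.001, 0.739, 0.673, 0.0]
contact_force: [0.5, -0.6, 0.3]
gripper_width: 0.651
grasp_force: 0.0
expected px 317.1855659069462 88.50186386032317
dark [ 286   45   68   73 3727] [319.52803864  81.47813255] [0.4263801  0.38233455 0.005     ]
dark [    0   196   640   284 69126] [291.634291   399.19515088] [0.37526121 0.1131439  0.005     ]
tan [    0     0   237   309 52710] centre [0.26995354 0.34512712 0.01      ]
tan [ 277   35   86   93 2454] centre [0.42634529 0.38219732 0.01      ]
tan [ 228  310   44  133 2983] centre [0.34151651 0.14442004 0.01      ]
tan [132 440  36  40 896] centre [0.23410413 0.06293555 0.01      ]
bottle pts 2370 max z 0.08505104254377804 cap centre [0.42555239 0.38239844 0.08063261] [0.02035112 0.02066714 0.00883686] n 1211
```

The bottle's cap is within 1 mm of the saucer's centre and its top is at about 83 mm, so it stands upright on the floor. The gripper is clear of everything, so I'm handing in.

```bash
python3 -c "
from station import bot
print(bot.hand_in())"
```

```text
the job is handed in; nothing more can be done
None
```

I put all four items in their matching holders, in the order asked, and handed the job in at about 26 s of robot time. My last checks showed each one flat or upright inside its rim; the hand-in gave no verdict.

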